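Fit the spice mill's cover and hold it down to run

TASK

Pick up the mill's loose cover by its blue handle and put it on the spice mill: slide it, square with the mill, in under the yellow keeper bar until it drops over the brass locating pin that it hides. Then press it fully down against the sprung blue start ring and finish while still holding the handle and pressing; do not put it down or let go, and leave the other things on the table where they are.

Things in the scene. Friction and masses are not known exactly. Their poses are not given: they have to be found in the camera images.
- cover_grip (a point): Loose cover: grey metal plate 130 (x) by 110 (y) by 10 thick, flat on the table, about 0.3 kg, with a blue block handle on top, 60 long (x), 30 wide (y), its top 56 above the underside. Pinch it across the 30 width. This point is the middle of the handle, 38 above the cover's underside; z up. The cover is the same after half a turn about z.
- cover_socket (a point): Mouth of the blind round socket in the middle of the cover's underside, 38 straight below cover_grip, same axes. Socket 18 diameter, small chamfer at the mouth, 24 deep; not seen from above.
- pin_tip (a point): Tip of the brass locating pin on the fixed spice mill (white box 200 in x by 180 in y, 80 tall, steel top). Pin 14 diameter, tapered tip, 20 above the steel top: this point is 100 above the table. Axes are the mill's: x from its panel (front) to its keeper, z up. The blue ring around the pin is 92 wide, its top 12 below this point.
- keeper (a point): Middle of the underside of the mill's yellow keeper bar; axes as pin_tip. It lies 53 in x and 16 in z from the pin tip. Bar 16 in x, 160 in y, 10 tall; gap of 136 between its posts. A seated cover reaches 12 to 20 under it, so it cannot be lowered straight on: bring it in from -x, its underside at or just above pin-tip height; it drops 12 when the socket meets the pin.
- start_ring (a joint): Travel of the sprung blue start ring: 0 is up, 0.006 m is fully down. The spring needs about 4 N to start moving and 9 N fully down (the cover's weight, about 3 N, counts towards that); it comes up again when released.
- sauce0: Bystander: amber sauce bottle with yellow cap, 60 diameter, 190 tall, standing in the bottle lane (mm); origin at its underside. Leave alone.
- sauce1: Bystander: green sauce bottle with yellow cap, 60 diameter, 190 tall, standing in the bottle lane (mm); origin at its underside. Leave alone.
- sauce2: Bystander: amber sauce bottle with red cap, 60 diameter, 190 tall, standing in the bottle lane (mm); origin at its underside. Leave alone.
- jar: Bystander: small brown spice jar with red lid, 48 diameter, 60 tall, standing on the table in front of the robot (mm); origin at its underside. Leave alone.
- tin: Bystander: tin with a green label, 74 diameter, 100 tall (mm); origin at its underside. Leave alone.
- bowl: Bystander: steel bowl, 120 diameter, 50 tall (mm); origin at its underside. Leave alone.
- scoop: Bystander: spoon lying on the table (mm); origin at its underside. Leave alone.

How it is judged:
By the outcome, as a careful person would: the job done as asked, in the order asked, and still so for the second after the job is handed in, while the arm keeps its last pose, push and grip.
It also fails if it takes over 42 s, if anything falls off the work surface, if the arm or the gripper's body presses on something with over 40 N, if the wrist force passes 120 N, or if a joint passes its speed limit or range.

ROBOT

A 6-joint arm with a two-finger parallel gripper is mounted at the origin on the work surface. World frame = base frame: x ahead of the robot, y to its left, z up, the work surface at z = 0. Lengths are in mm, angles in rad, forces in N, time in s.
With the tool pointing down it reaches from about 350 to 975 mm from the base axis. Payload 7.1 kg.
Tool frame: the origin (TCP) lies between the finger pads; the fingertips stand ahead of it and the grasp point (between the pads) lies 2 mm behind it (tcp_to_tips is the x of the fingertips in the tool frame, in mm); x points along the fingers, y is the direction in which the jaws open and shut, and the axes are right-handed (so a half turn about x gives the same grasp; the last joint's range is limited). The gripper opens to 88 mm and grips with 3 to 60 N. Pads are 20 mm wide; open, the fingers measure 115 mm over their backs; the gripper's body (75 mm by 178 mm) begins 61 mm behind the grasp point.
Start: joints at [-1.22, 0.423, 1.63, -0, 1.089, -0.019], TCP at [225.909, -582.726, 239.675] pointing down, gripper open.
Joint ranges: [-3, 3], [-0.9, 2.11], [0.09, 2.58], [-1.31, 4.45], [0.11, 2.69], [-2.54, 2.54]. Speed limits (rad/s): [2.39, 2.39, 3.01, 3.14, 3.14, 3.14].

INTERFACE

Orientations are given as a 3x3 rotation matrix whose columns are the frame's x, y, z axes.
In Python, from plant import * gives the robot as it stands.
- The arm moves only by the tool carry_out, never from a script. Its argument "motion" is one flat list of numbers, 7 for each row, row after row: the finger opening in m, from 0 to 0.0878, then the shift along the tool's x, y, z in m, then the turn, a rotation vector about the tool's x, y, z in rad. A call has 1 to 12 rows; each row is the pose to reach, as a shift and turn from the pose measured when the call began, along the tool's axes at that moment; what a row does not reach only later rows make up. A row lasts 1/8 s, in which the tool goes at most 62.5 mm and 10.7 degrees, less where a joint would pass 70% of its speed; a pose out of reach is approached as far as the arm can. A call with a gripper value outside its range is refused whole. The fingers move at their own pace and stop on an object; "force" is the grip in N (left out, the last holds). Time passes only in rows, so rows that repeat a pose let the fingers close. It gives the time, the measured TCP pose, the force and the opening at its end, in the units of the state.
- state(): the state, without advancing time (a new reading comes with each control period).
- snapshot(name): name is "side" or "top"; returns the picture (480x640x3 uint8, blue, green, red); there is no depth.
- camera_model(name): a dict with "fx", "fy", "cx", "cy" (pixels), "k1" (the pictures are not rectified: a ray, as slopes to the right and down, at radius r is drawn at 1 + k1 r^2 times it, then the intrinsics apply), "extrinsics" (4x4, takes a point from world to camera coordinates). Camera axes: x right, y down, z forward; pixel columns grow to the right and rows downward; lengths in mm; the calibration is good to about 2 mm. A picture is of the moment at which its call begins. camera_model takes no time and is no camera call.
- close_job(): hands the job in, once; it reports no verdict.
Trained networks look in the newest picture that a camera, given by its name, has taken for a name from the list of things; names that differ only in an ending like _2 or _b are one class to them, and where a whole thing is asked for, a point or a joint stands for the part that bears it (a point fixed in the world has none). Each returns a list of dicts, best first, with "confidence" (0 to 1); they miss things now and then, are a little off and sometimes report something else, mostly with a low value. They report only what shows in the picture. A call takes as long as a camera call.
- find_in(name, camera): "rect" ([centre column, centre row, width, height] in pixels, round what is visible of it).
- masks_of(name, camera): "region" (480x640 bool, what is visible of it) and "rect" ([centre column, centre row, width, height] in pixels, round what is visible of it).
- pinpoint(name, camera): "pixel" ([column, row] in pixels: a listed point, or the origin of a listed thing).
The state is a dict: "time_s": time; "joint_positions": joint angles; "joint_vel": joint speeds; "tau": joint torques, N m; "eef_pos": TCP position; "ee_rot": TCP orientation; "ft_force": force on the tool from outside, world axes, zero at the start; "moment": the same for the moment, N m; "finger_gap": finger opening in mm.
Only numpy, scipy, OpenCV 4.12 (cv2) and the standard library are available. Lean on these libraries where they do the work, as an engineer would, in place of code of your own. Each camera call takes 0.05 s, during which the arm holds its last target.

## Working session

There is one attempt and no reset: what is moved stays moved. The work goes in short steps, Python scripts to look and compute and a tool call to move; the robot and the scene stay as the last step left them, time stands still between calls to the robot, and variables do not carry over. Pictures are saved under pics/ and viewed, and the job is handed in when it is done.

Besides the shell and the picture viewer there is one more tool, called after "Call:" as name(argument=value, ...), one argument or row to a line, values as JSON. carry_out: Moves the arm, as the interface text tells. Its arguments: {"type":"object","properties":{"motion":{"type":"array"},"force":{"type":"number"}},"required":["motion"]}

```bash
ls; mkdir -p pics; python3 - <<'E'
from plant import *
import cv2
s=state()
for k,v in s.items(): print(k,v)
for n in("side","top"):
    im=snapshot(n); cv2.imwrite(f"pics/{n}0.png",im)
    c=camera_model(n); print(n,c)
E
```

```text
pics
time_s 0.0
joint_positions [-1.22004679e+00  4.23824906e-01  1.63069959e+00 -1.88675935e-05
  1.08857250e+00 -1.90120762e-02]
joint_vel [-0.00118744 -0.00158422 -0.00149033 -0.000455   -0.00117462  0.00186731]
tau [ 6.01781849e-04 -5.44636095e+01 -2.73667234e+01  6.44524838e-02
  2.27938994e-02 -1.03405578e-04]
eef_pos [ 225.70098223 -582.25586894  238.9078499 ]
ee_rot [[-5.32592200e-04  3.61400937e-01 -9.32410360e-01]
 [ 1.40700516e-03 -9.32409298e-01 -3.61401329e-01]
 [-9.99998868e-01 -1.50438571e-03 -1.18990622e-05]]
ft_force [0.58740421 0.46388377 0.18971632]
moment [-0.06185068 -0.03169     0.00275424]
finger_gap 87.71148568283355
side {'fx': 622.7449139649647, 'fy': 622.7449139649647, 'cx': 319.72798096267894, 'cy': 243.56237352707802, 'k1': -0.060540337948476866, 'extrinsics': array([[-9.71201185e-01, -2.38218052e-01, -4.51861512e-03,
         4.78303588e+02],
       [-1.44333740e-01,  6.03317798e-01, -7.84331184e-01,
         1.43064110e+02],
       [ 1.89568008e-01, -7.61091187e-01, -6.20325862e-01,
         1.49463036e+03],
       [ 0.00000000e+00,  0.00000000e+00,  0.00000000e+00,
         1.00000000e+00]])}
top {'fx': 470.65162387894446, 'fy': 470.65162387894446, 'cx': 325.28429557211325, 'cy': 238.09607840307476, 'k1': -0.07708177313680907, 'extrinsics': array([[-7.36659500e-03, -9.99485871e-01,  3.12045868e-02,
        -2.36789887e+01],
       [-9.95630067e-01,  4.42591135e-03, -9.32801207e-02,
         5.24643098e+02],
       [ 9.30940540e-02, -3.17553817e-02, -9.95150789e-01,
         1.10235023e+03],
       [ 0.00000000e+00,  0.00000000e+00,  0.00000000e+00,
         1.00000000e+00]])}
```

View pics/side0.png

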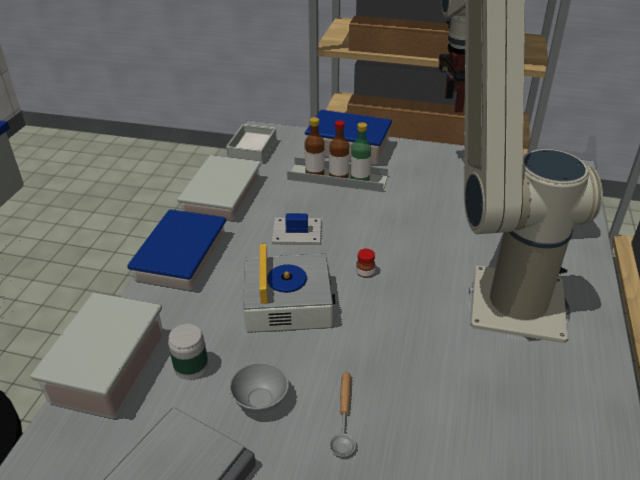

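View pics/top0.png

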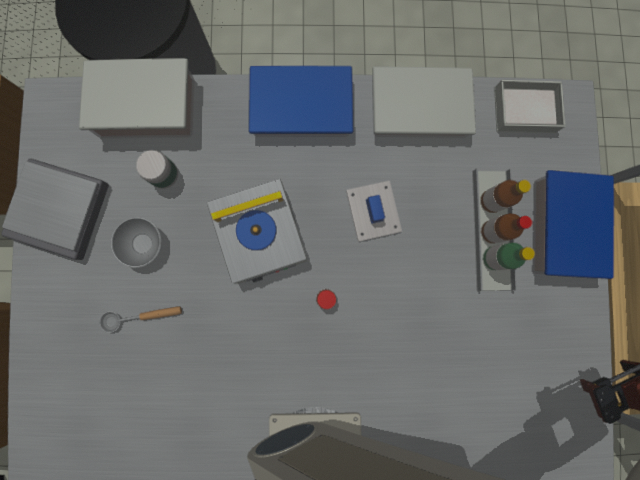

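```bash
cat > h.py <<'E'
from plant import *
import numpy as np, cv2
from scipy.optimize import least_squares
def proj(n,P):
    c=camera_model(n);P=np.atleast_2d(P);E=c["extrinsics"]
    q=P@E[:3,:3].T+E[:3,3];s=q[:,:2]/q[:,2:];r2=(s**2).sum(1,keepdims=True)
    s=s*(1+c["k1"]*r2);return s*[c["fx"],c["fy"]]+[c["cx"],c["cy"]]
def ray_z(n,px,z):
    f=lambda p:(proj(n,[p[0],p[1],z])[0]-px)
    return least_squares(f,[550,0]).x
def tri(obs):
    f=lambda p:np.concatenate([proj(n,p)[0]-px for n,px in obs])
    r=least_squares(f,[550,0,50]);return r.x,r.fun
E
python3 - <<'E'
from h import *
for n in("side","top"): snapshot(n)
for k in("cover_grip","pin_tip","keeper"):
    o=[]
    for n in("side","top"):
        r=pinpoint(k,n);print(k,n,[(np.round(x["pixel"],1),round(x["confidence"],2)) for x in r[:3]])
        if r:o.append((n,np.array(r[0]["pixel"])))
    print(tri(o))
for k in("sauce0","sauce1","sauce2","jar","tin"):
    r=pinpoint(k,"top")
    if r: print(k,r[0]["pixel"],r[0]["confidence"],ray_z("top",np.array(r[0]["pixel"]),0))
im=cv2.imread("pics/top0.png")
cv2.imwrite("pics/c1.png",cv2.resize(im[165:295,195:415],None,fx=3.6,fy=3.6,interpolation=cv2.INTER_CUBIC))
im=cv2.imread("pics/side0.png")
cv2.imwrite("pics/c2.png",cv2.resize(im[195:340,230:390],None,fx=4,fy=4,interpolation=cv2.INTER_CUBIC))
E
```

```text
cover_grip side [(array([295.3, 220.1]), 0.9)]
cover_grip top [(array([374.9, 207.1]), 0.61), (array([258.2, 229.2]), 0.29)]
(array([ 596.39857532, -145.09682932,   42.35249898]), array([-0.06228176, -0.00777825,  0.01086013,  0.05397197]))
pin_tip side [(array([287.6, 273.2]), 0.57)]
pin_tip top [(array([256.3, 229.7]), 0.56), (array([490.8, 231.6]), 0.27)]
(array([537.00895894, 129.87264617,  96.2739513 ]), array([-0.17760708, -0.02243986,  0.03457184,  0.17014307]))
keeper side [(array([264.3, 265.5]), 0.74), (array([337.5, 177.4]), 0.44), (array([349.1, 417.2]), 0.26)]
keeper top [(array([244.8, 205.2]), 0.73)]
(array([586.04502776, 151.41633026, 128.00935346]), array([-0.81463981, -0.13595407,  0.16103656,  0.77801389]))
sauce0 [491.6, 254.7] 0.97 [ 483.41688302 -441.98187599]
sauce1 [491.6, 254.7] 0.97 [ 483.41688302 -441.98187599]
sauce2 [491.6, 254.7] 0.97 [ 483.41688302 -441.98187599]
jar [323.0, 298.6] 0.52 [379.68172963 -20.9546388 ]
tin [163.3, 173.6] 0.87 [689.26658594 373.18024499]
```

View pics/c1.png

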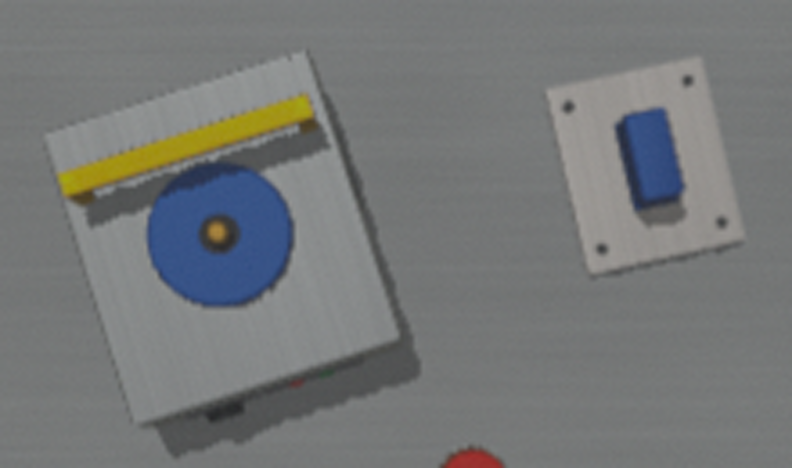

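View pics/c2.png

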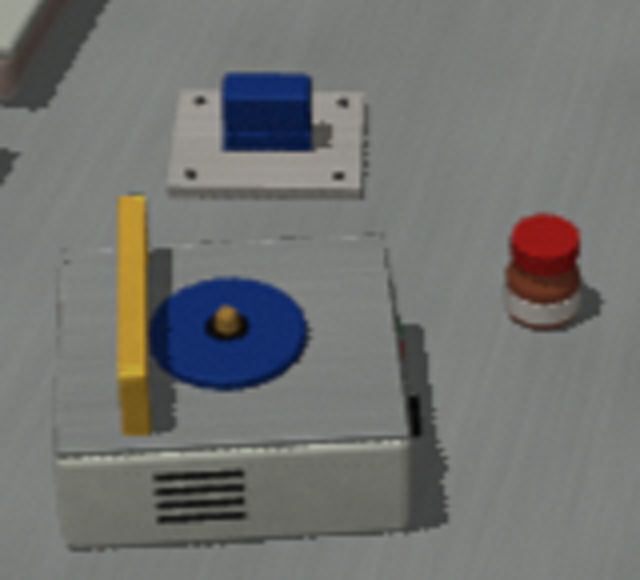

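```bash
python3 - <<'E'
from h import *
def T(a,x0,y0,f): return (np.array(a)+.5)/f-.5+[x0,y0]
t=lambda a:T(a,195,165,3.6); s=lambda a:T(a,230,195,4)
def rect(n,px,lx,ly,z):
    # match corners by nearest cyc order
    def corners(p): 
        c,si=np.cos(p[2]),np.sin(p[2]);R=np.array([[c,-si],[si,c]])
        L=np.array([[lx,ly],[lx,-ly],[-lx,-ly],[-lx,ly]])/2
        return np.c_[L@R.T+p[:2],np.full(4,z)]
    best=None
    for k in range(4):
      for o in (px,px[::-1]):
        r=least_squares(lambda p:(proj(n,corners(p))-np.roll(o,k,0)).ravel(),[560,0,.3])
        if abs((r.x[2]+np.pi)%(2*np.pi)-np.pi)<1 and (best is None or r.cost<best.cost):best=r
    return best.x,np.round(best.fun,1)
print("mill top",rect("top",t([(45,134),(308,50),(400,337),(135,424)]),200,180,80))
print("mill side",rect("side",s([(65,248),(384,234),(410,442),(57,456)]),200,180,80))
print("cov top",rect("top",t([(546,90),(703,57),(744,240),(591,276)]),130,110,10))
print("cov side",rect("side",s([(179,91),(366,92),(364,188),(170,186)]),130,110,10))
# ring centre from colour, pin, keeper
print("handle top face", rect("top",t([(627,115),(664,108),(683,193),(645,204)]),60,30,56))
for n,p in(("top",t((217,231))),("side",s((227,310)))): print("pin tip",n,p,ray_z(n,p,100))
# keeper top face z=126: top cam corners
print("keeper top",rect("top",t([(58,178),(309,96),(314,114),(65,197)]),16,160,126))
for n in("top","side"):
    im=snapshot(n);r=[x for x in masks_of("start_ring",n)]
    for x in r[:1]:
        cs,_=cv2.findContours(x["region"].astype(np.uint8),0,1);c=max(cs,key=len);print(n,x["confidence"],cv2.fitEllipse(c),ray_z(n,np.array(cv2.fitEllipse(c)[0]),88))
E
```

```text
Traceback (most recent call last):
  File "h.py", line 5, in proj
    c=camera_model(n);P=np.atleast_2d(P);E=c["extrinsics"]
ValueError: time passes only in moves, steps and waits
```

```bash
sed -i 's/^def proj/CM={n:camera_model(n) for n in ("side","top")}\ndef proj/; s/c=camera_model(n);/c=CM[n];/' h.py; cat > fit.py <<'E'
from h import *
def T(a,x0,y0,f): return (np.array(a)+.5)/f-.5+[x0,y0]
def rect(n,px,lx,ly,z):
    def corners(p): 
        c,si=np.cos(p[2]),np.sin(p[2]);R=np.array([[c,-si],[si,c]])
        L=np.array([[lx,ly],[lx,-ly],[-lx,-ly],[-lx,ly]])/2
        return np.c_[L@R.T+p[:2],np.full(4,z)]
    best=None
    for k in range(4):
      for o in (px,px[::-1]):
        r=least_squares(lambda p:(proj(n,corners(p))-np.roll(o,k,0)).ravel(),[560,0,.3],x_scale=[10,10,.1],max_nfev=60)
        if abs((r.x[2]+np.pi)%(2*np.pi)-np.pi)<1 and (best is None or r.cost<best.cost):best=r
    return best.x,np.round(best.fun,1)
E
python3 - <<'E'
from fit import *
t=lambda a:T(a,195,165,3.6); s=lambda a:T(a,230,195,4)
print("mill top",rect("top",t([(45,134),(308,50),(400,337),(135,424)]),200,180,80))
print("mill side",rect("side",s([(65,248),(384,234),(410,442),(57,456)]),200,180,80))
print("cov top",rect("top",t([(546,90),(703,57),(744,240),(591,276)]),130,110,10))
print("cov side",rect("side",s([(179,91),(366,92),(364,188),(170,186)]),130,110,10))
print("handle top face", rect("top",t([(627,115),(664,108),(683,193),(645,204)]),60,30,56))
for n,p in(("top",t((217,231))),("side",s((227,310)))): print("pin tip",n,p,ray_z(n,p,100))
print("keeper top",rect("top",t([(58,178),(309,96),(314,114),(65,197)]),16,160,126))
for n in("top","side"):
    im=snapshot(n);r=[x for x in masks_of("start_ring",n)]
    for x in r[:1]:
        cs,_=cv2.findContours(x["region"].astype(np.uint8),0,1);c=max(cs,key=len);print(n,x["confidence"],cv2.fitEllipse(c),ray_z(n,np.array(cv2.fitEllipse(c)[0]),88))
E
```

```text
mill top (array([5.38905539e+02, 1.31980925e+02, 3.10498146e-01]), array([-1.5, -1.2,  0.4, -1.7,  1.7,  1.1, -0.7,  1.7]))
mill side (array([5.37587203e+02, 1.33971849e+02, 3.05965755e-01]), array([-1.3,  0.1, -1. ,  0.2,  1.4,  0. ,  1. , -0.7]))
cov top (array([ 5.93229647e+02, -1.47571093e+02,  2.13682818e-01]), array([ 0.1,  0. , -0.3, -0.1,  0.6,  0.2, -0.5, -0.1]))
cov side (array([ 5.92965591e+02, -1.48072753e+02,  2.30364530e-01]), array([-0. ,  0.3,  0.4, -0. , -0.3, -0.2, -0.1, -0.1]))
handle top face (array([ 5.93009117e+02, -1.46974997e+02,  1.98605395e-01]), array([-1.2, -0. ,  0.9, -0.5,  1.1,  0.5, -0.8,  0. ]))
pin tip top [254.91666667 228.80555556] [538.99695    132.62280867]
pin tip side [286.375 272.125] [539.06158886 130.96880193]
keeper top (array([5.88061334e+02, 1.48330850e+02, 3.19696071e-01]), array([-0.2, -0.8, -0.3, -0.9,  0.6,  0.9,  0. ,  0.8]))
top 0.72 ((255.63912963867188, 230.3065643310547), (38.627716064453125, 39.333641052246094), 155.0876007080078) [536.94974704 132.38661745]
side 0.54 ((296.3005065917969, 229.98709106445312), (33.55845260620117, 52.146263122558594), 90.22047424316406) [564.3332078  -44.85609682]
```

```bash
cat >> h.py <<'E'
def rel(pos,yaw):
    """tool-frame shift (m) and rotvec from current to pos (mm), yaw of cover axes; jaw y = -cover y"""
    s=state();R=np.array(s["ee_rot"]);p=np.array(s["eef_pos"])
    c,si=np.cos(yaw),np.sin(yaw)
    Rt=np.array([[0,si,-c],[0,-c,-si],[-1,0,0]])
    rv=cv2.Rodrigues(R.T@Rt)[0].ravel()
    return np.round(R.T@(np.array(pos)-p)/1000,4),np.round(rv,4)
E
python3 - <<'E'
from h import *
import plant
print([k for k in dir(plant) if not k.startswith('_')]); print(globals().get("tcp_to_tips"))
print(state()["time_s"])
print(rel([593,-147.5,150],.222))
E
```

```text
['IKError', 'camera_model', 'close_job', 'find_in', 'masks_of', 'pinpoint', 'snapshot', 'state', 'tcp_to_tips']
17.0
0.95
(array([ 0.0897, -0.2732, -0.4996]), array([ 1.478e-01, -0.000e+00, -1.000e-04]))
```

Call:
carry_out(
  motion=[0.0878, -0.01, -0.027, -0.05, 0.015, 0, 0, 0.0878, -0.01, -0.055, -0.1, 0.03, 0, 0, 0.0878, -0.01, -0.082, -0.15, 0.045, 0, 0, 0.0878, -0.01, -0.11, -0.2, 0.06, 0, 0, 0.0878, -0.01, -0.137, -0.25, 0.075, 0, 0, 0.0878, -0.01, -0.164, -0.3, 0.09, 0, 0, 0.0878, 0.0, -0.191, -0.35, 0.105, 0, 0, 0.0878, 0.02, -0.219, -0.4, 0.12, 0, 0, 0.0878, 0.04, -0.246, -0.45, 0.135, 0, 0, 0.0878, 0.065, -0.273, -0.5, 0.148, 0, 0, 0.0878, 0.0897, -0.2732, -0.4996, 0.1478, 0, 0, 0.0878, 0.0897, -0.2732, -0.4996, 0.1478, 0, 0],
  force=30,
)

```text
time_s: 2.45
eef_pos: [591.8, -146.4, 148.1]
ee_rot: [[-0.004, 0.221, -0.975], [0.001, -0.975, -0.221], [-1.0, -0.002, 0.004]]
ft_force: [-0.1, -0.2, 0.3]
finger_gap: 87.8
```

```bash
python3 - <<'E'
from h import *
im=snapshot("top");cv2.imwrite("pics/t2.png",im);im=snapshot("side");cv2.imwrite("pics/s2.png",im[100:340,200:520])
s=state();print(s["time_s"],s["eef_pos"],s["finger_gap"],s["ft_force"]);print(rel([593,-147.5,36],.222))
E
```

```text
2.55 [ 592.97872479 -147.80333368  150.4343541 ] 87.66459900850921 [ 0.08288083  0.41779425 -0.4133651 ]
(array([ 1.144e-01, -3.000e-04, -1.000e-04]), array([-0.0004,  0.    , -0.0001]))
```

View pics/s2.png

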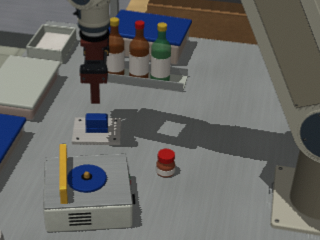

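Call:
carry_out(
  motion=[0.0878, 0.04, 0, 0, 0, 0, 0, 0.0878, 0.08, 0, 0, 0, 0, 0, 0.0878, 0.1, 0, 0, 0, 0, 0, 0.0878, 0.1144, 0, 0, 0, 0, 0, 0.0878, 0.1144, 0, 0, 0, 0, 0, 0.02, 0.1144, 0, 0, 0, 0, 0, 0.02, 0.1144, 0, 0, 0, 0, 0, 0.02, 0.1144, 0, 0, 0, 0, 0, 0.02, 0.1144, 0, 0, 0, 0, 0, 0.02, 0.1144, 0, 0, 0, 0, 0],
  force=30,
)

```text
time_s: 3.8
eef_pos: [593.0, -147.7, 36.1]
ee_rot: [[0.0, 0.22, -0.976], [-0.0, -0.976, -0.22], [-1.0, 0.0, -0.0]]
ft_force: [-0.4, -0.8, -0.4]
finger_gap: 41.3
```

```bash
python3 - <<'E'
from h import *
im=snapshot("top");cv2.imwrite("pics/t3.png",cv2.resize(im[130:300,190:420],None,fx=3.4,fy=3.4,interpolation=cv2.INTER_CUBIC));im=snapshot("side");cv2.imwrite("pics/s3.png",cv2.resize(im[180:340,220:400],None,fx=3.7,fy=3.7,interpolation=cv2.INTER_CUBIC))
s=state();print(s["time_s"],s["eef_pos"],s["ee_rot"],s["finger_gap"],s["ft_force"])
E
```

```text
3.9 [ 592.95285091 -147.7689897    36.02248469] [[-9.35759267e-05  2.19809414e-01 -9.75542830e-01]
 [-4.79650098e-05 -9.75542834e-01 -2.19809410e-01]
 [-9.99999994e-01  2.62230521e-05  1.01830485e-04]] 33.16013380357642 [-0.2483678  -0.48510299  0.18567711]
```

View pics/s3.png

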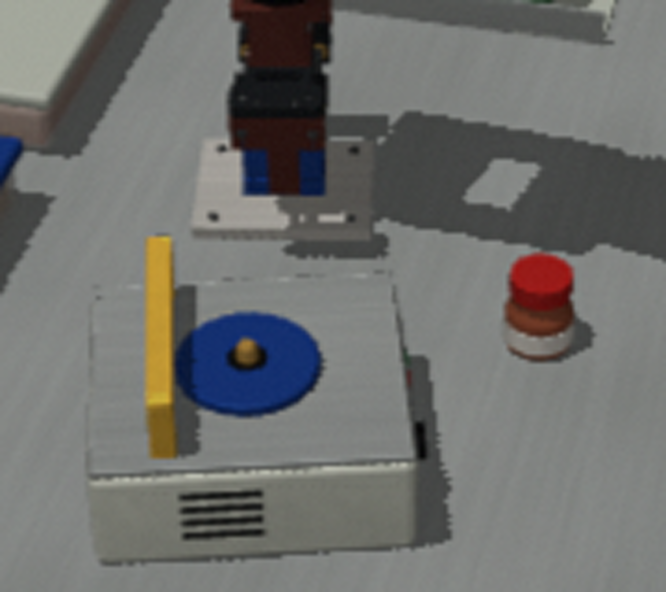

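View pics/t3.png

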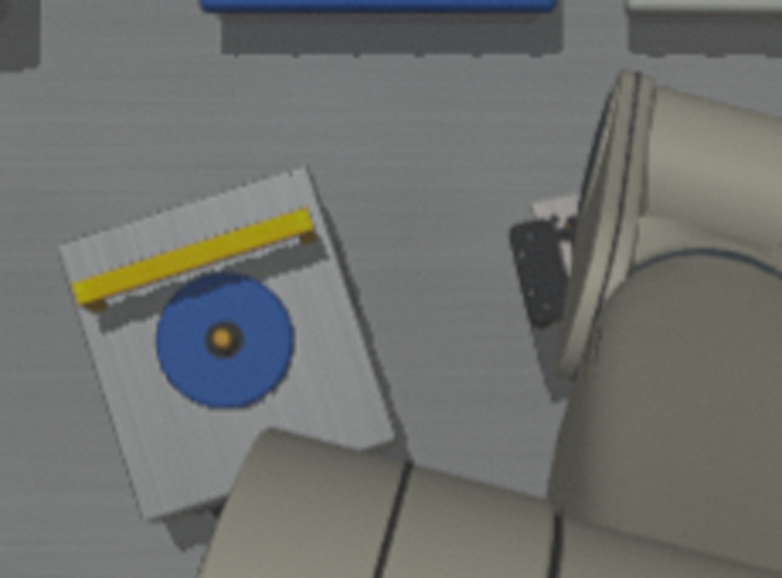

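Call:
carry_out(
  motion=[0.015, 0, 0, 0, 0, 0, 0, 0.015, 0, 0, 0, 0, 0, 0, 0.015, 0, 0, 0, 0, 0, 0, 0.015, 0, 0, 0, 0, 0, 0],
  force=50,
)

```text
time_s: 4.4
eef_pos: [593.0, -147.8, 36.0]
ee_rot: [[-0.0, 0.22, -0.976], [-0.0, -0.976, -0.22], [-1.0, 0.0, 0.0]]
ft_force: [0.1, 0.3, 0.1]
finger_gap: 29.5
```

```bash
python3 - <<'E'
from h import *
s=state();print(s["time_s"],s["eef_pos"],s["ee_rot"],s["finger_gap"],s["ft_force"],s["moment"])
E
```

```text
4.4 [ 592.95686876 -147.78855101   36.01391803] [[-5.68960744e-05  2.19831037e-01 -9.75537960e-01]
 [-8.00215299e-05 -9.75537960e-01 -2.19831033e-01]
 [-9.99999995e-01  6.55565172e-05  7.30954963e-05]] 29.4824663968113 [0.07890187 0.27839441 0.10796294] [-0.05881864  0.03324666  0.12569588]
```

Call:
carry_out(
  motion=[0.015, -0.02, 0, 0, 0, 0, 0, 0.015, -0.05, 0, 0, 0, 0, 0, 0.015, -0.085, 0, 0, 0, 0, 0, 0.015, -0.115, 0, 0, 0, 0, 0, 0.015, -0.13, 0, 0, 0, 0, 0, 0.015, -0.13, 0, 0, 0, 0, 0],
)

```text
time_s: 5.15
eef_pos: [593.5, -147.9, 167.3]
ee_rot: [[0.002, 0.22, -0.976], [-0.001, -0.976, -0.22], [-1.0, 0.001, -0.002]]
ft_force: [0.1, 0.3, -3.6]
finger_gap: 29.7
```

```bash
python3 - <<'E'
from h import *
s=state();print(s["time_s"],s["eef_pos"],s["ee_rot"],s["finger_gap"],s["ft_force"],s["moment"])
im=snapshot("top");cv2.imwrite("pics/t4.png",im);im=snapshot("side");cv2.imwrite("pics/s4.png",cv2.resize(im[120:320,200:400],None,fx=3,fy=3,interpolation=cv2.INTER_CUBIC))
a=np.array;p=a([538.6,132]);y=.312;u=a([np.cos(y),np.sin(y)])
print(rel([*(p-70*u),166],y))
E
```

```text
5.15 [ 593.457746   -147.89591652  167.27958712] [[ 2.10675546e-03  2.19812114e-01 -9.75539951e-01]
 [-6.50813069e-04 -9.75541608e-01 -2.19813893e-01]
 [-9.99997569e-01  1.09798827e-03 -1.91217101e-03]] 29.731914850041317 [ 0.07455302  0.32313749 -3.5799598 ] [0.00893489 0.02429401 0.00485239]
(array([-0.0005, -0.2782,  0.0606]), array([-0.0904,  0.0013,  0.0007]))
```

View pics/s4.png

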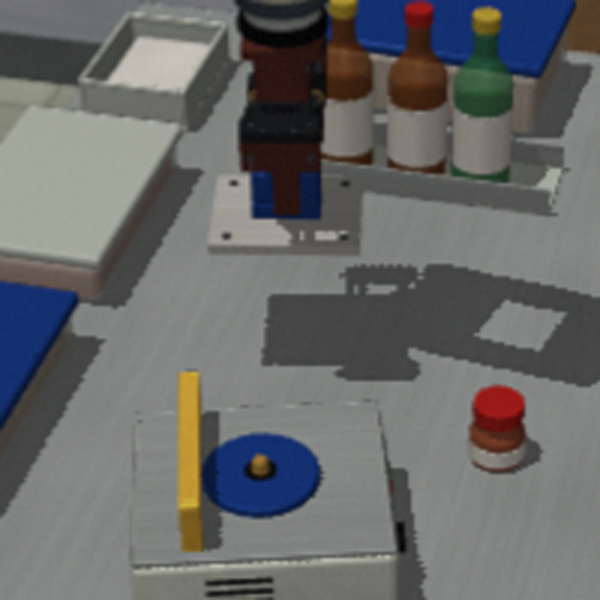

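View pics/t4.png

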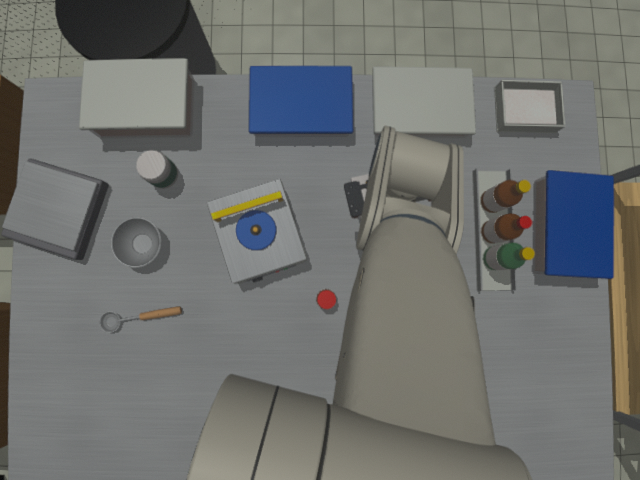

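Call:
carry_out(
  motion=[0.015, -0.02, -0.02, 0.015, -0.01, 0, 0, 0.015, -0.02, -0.06, 0.035, -0.025, 0, 0, 0.015, -0.02, -0.1, 0.06, -0.04, 0, 0, 0.015, -0.02, -0.14, 0.0606, -0.055, 0, 0, 0.015, -0.02, -0.18, 0.0606, -0.07, 0, 0, 0.015, -0.02, -0.22, 0.0606, -0.085, 0, 0, 0.015, -0.01, -0.25, 0.0606, -0.0904, 0, 0, 0.015, 0, -0.27, 0.0606, -0.0904, 0.0013, 0, 0.015, 0, -0.2782, 0.0606, -0.0904, 0.0013, 0.0007, 0.015, 0, -0.2782, 0.0606, -0.0904, 0.0013, 0.0007, 0.015, 0, -0.2782, 0.0606, -0.0904, 0.0013, 0.0007],
)

```text
time_s: 6.62
eef_pos: [472.3, 109.9, 165.6]
ee_rot: [[0.0, 0.306, -0.952], [-0.0, -0.952, -0.306], [-1.0, 0.0, -0.0]]
ft_force: [-0.2, 0.2, -3.3]
finger_gap: 29.9
```

```bash
python3 - <<'E'
from h import *
im=snapshot("top");cv2.imwrite("pics/t5.png",cv2.resize(im[150:330,180:380],None,fx=3.3,fy=3.3,interpolation=cv2.INTER_CUBIC));im=snapshot("side");cv2.imwrite("pics/s5.png",cv2.resize(im[180:340,210:390],None,fx=3.7,fy=3.7,interpolation=cv2.INTER_CUBIC))
s=state();print(s["time_s"],s["eef_pos"],s["ee_rot"],s["finger_gap"],s["ft_force"],s["moment"])
a=np.array;p=a([538.6,132]);y=.312;u=a([np.cos(y),np.sin(y)])
print(rel([*(p-70*u),166],y))
E
```

```text
6.725 [472.30880468 109.88167601 165.67209877] [[ 3.85898536e-04  3.06075463e-01 -9.52007175e-01]
 [-1.57051315e-05 -9.52007244e-01 -3.06075491e-01]
 [-9.99999925e-01  1.33065482e-04 -3.62571246e-04]] 29.68247192074981 [ 1.2338533   0.1313984  -3.36023036] [ 0.03534048 -0.00719379  0.00471527]
(array([-0.0003, -0.0007,  0.0001]), array([-0.0009, -0.0004, -0.0001]))
```

View pics/s5.png

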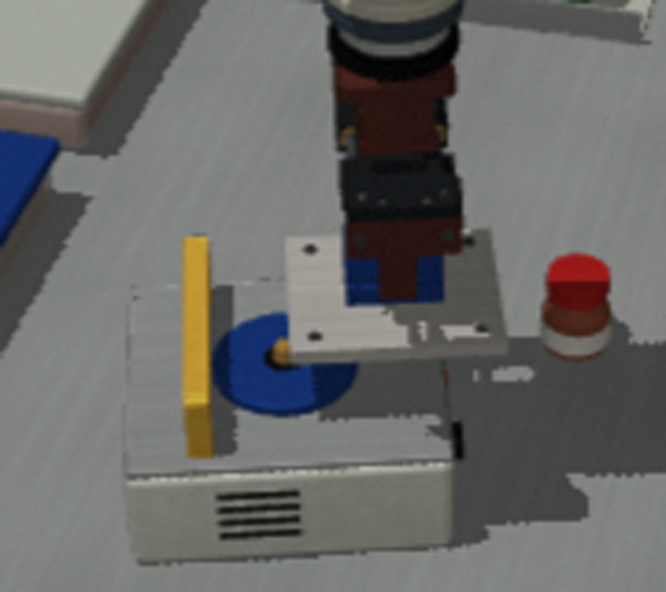

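View pics/t5.png

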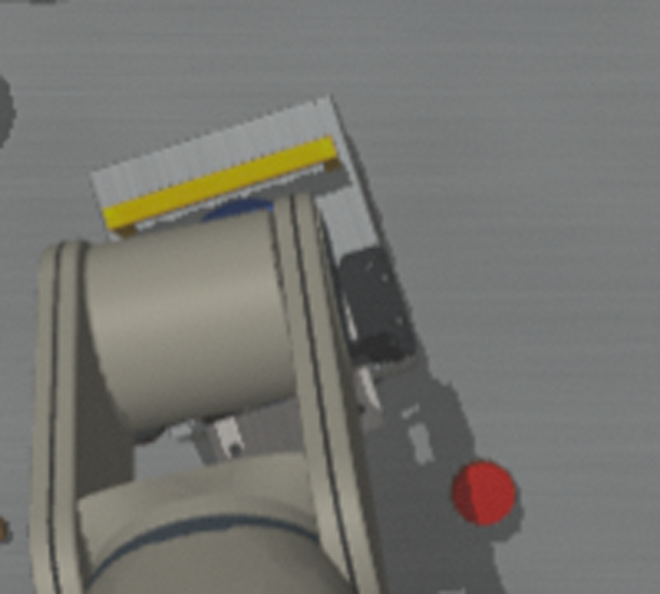

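```bash
python3 - <<'E'
from fit import *
s5=lambda a:T(a,210,180,3.7)
px=s5([(287,237),(492,230),(507,349),(289,354)])
for z in(135,139.7,144): print(z,rect("side",px,130,110,z))
im=cv2.imread("pics/s5.png")
for P in proj("side",[[538.6,132,100]]): print((P-[210,180]+.5)*3.7-.5)
cv2.imwrite("pics/s5z.png",cv2.resize(im[210:380,180:520],None,fx=2.3,fy=2.3,interpolation=cv2.INTER_CUBIC))
E
```

```text
135 (array([4.74119876e+02, 1.07313119e+02, 2.87194702e-01]), array([-0.1, -0.2,  0.2,  0.5,  0.1,  0.6, -0.2, -0.8]))
139.7 (array([4.72723324e+02, 1.12736231e+02, 2.87222540e-01]), array([-0.2, -0.1,  0. ,  0.4,  0.2,  0.5, -0. , -0.8]))
144 (array([4.71445748e+02, 1.17697313e+02, 2.87248333e-01]), array([-0.3, -0. , -0.1,  0.4,  0.3,  0.4,  0.1, -0.7]))
[284.18816452 343.38274233]
```

View pics/s5z.png

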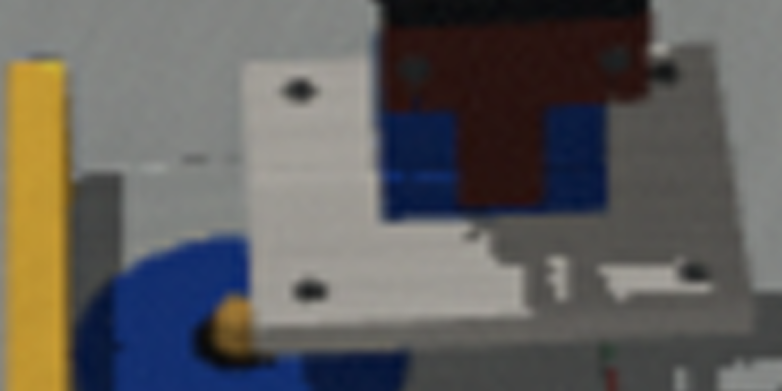

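Call:
carry_out(
  motion=[0.015, 0.014, 0, 0, 0, 0, 0, 0.015, 0.0267, -0.0005, 0, 0, 0, 0, 0.015, 0.0267, -0.0007, 0, -0.0009, -0.0004, 0, 0.015, 0.0267, -0.0007, -0.015, -0.0009, -0.0004, 0, 0.015, 0.0267, -0.0007, -0.03, -0.0009, -0.0004, 0, 0.015, 0.0267, -0.0007, -0.04, -0.0009, -0.0004, 0, 0.015, 0.0267, -0.0007, -0.04, -0.0009, -0.0004, 0],
)

```text
time_s: 7.6
eef_pos: [511.3, 123.1, 139.1]
ee_rot: [[0.001, 0.307, -0.952], [0.0, -0.952, -0.307], [-1.0, 0.0, -0.001]]
ft_force: [-0.5, -0.4, -3.5]
finger_gap: 29.8
```

```bash
python3 - <<'E'
from h import *
im=snapshot("side");cv2.imwrite("pics/s6.png",cv2.resize(im[200:320,230:380],None,fx=5,fy=5,interpolation=cv2.INTER_CUBIC))
s=state();print(s["time_s"],s["eef_pos"],s["finger_gap"],s["ft_force"],s["moment"])
a=np.array;p=a([538.6,132]);y=.312;u=a([np.cos(y),np.sin(y)])
print(rel([*(p),139],y))
E
```

```text
7.65 [510.41025472 122.92430647 138.94495821] 29.810612883949176 [-0.05142165  0.60345561 -4.50278149] [ 0.01245093  0.02025582 -0.02130013]
(array([-0.0001,  0.    , -0.0296]), array([ 0.0002,  0.0002, -0.0001]))
```

View pics/s6.png

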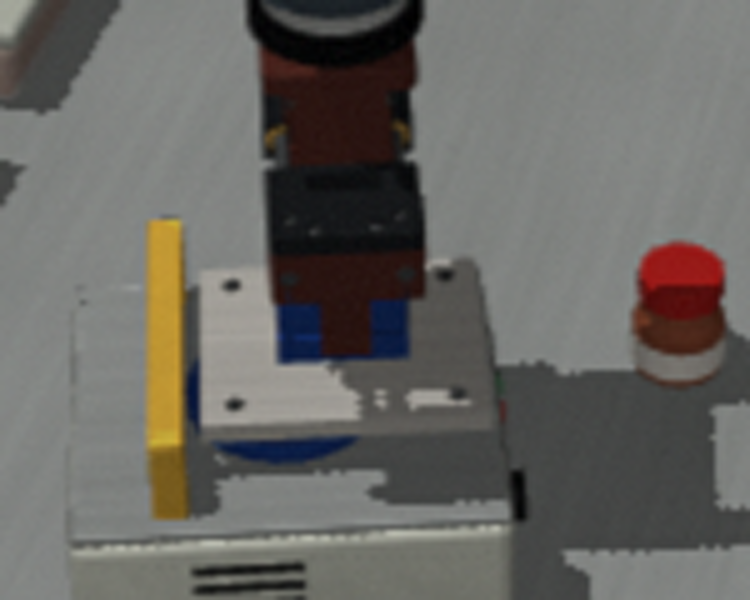

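Call:
carry_out(
  motion=[0.015, 0, 0, -0.008, 0, 0, 0, 0.015, 0, 0, -0.016, 0, 0, 0, 0.015, 0, 0, -0.024, 0, 0, 0, 0.015, 0, 0, -0.0296, 0, 0, 0, 0.015, 0, 0, -0.0296, 0, 0, 0, 0.015, 0.002, 0, -0.0296, 0, 0, 0, 0.015, 0.004, 0, -0.0296, 0, 0, 0, 0.015, 0.004, 0, -0.0296, 0, 0, 0],
)

```text
time_s: 8.65
eef_pos: [538.2, 131.9, 134.7]
ee_rot: [[-0.001, 0.307, -0.952], [-0.0, -0.952, -0.307], [-1.0, 0.0, 0.001]]
ft_force: [-0.4, 0.2, -3.7]
finger_gap: 29.8
```

```bash
python3 - <<'E'
from h import *
im=snapshot("side");cv2.imwrite("pics/s7.png",cv2.resize(im[200:320,230:380],None,fx=5,fy=5,interpolation=cv2.INTER_CUBIC))
s=state();print(s["time_s"],s["eef_pos"],s["finger_gap"],s["ft_force"],s["moment"])
a=np.array;p=a([538.6,132]);y=.312;u=a([np.cos(y),np.sin(y)])
print(rel([*(p),139],y))
E
```

```text
8.7 [538.34678664 131.91782766 134.79609561] 29.746643450795403 [-0.15787595  0.32097766 -2.81245342] [ 0.03122415  0.02717669 -0.00329335]
(array([-0.0042, -0.    , -0.0003]), array([ 0.0001,  0.0006, -0.0001]))
```

View pics/s7.png

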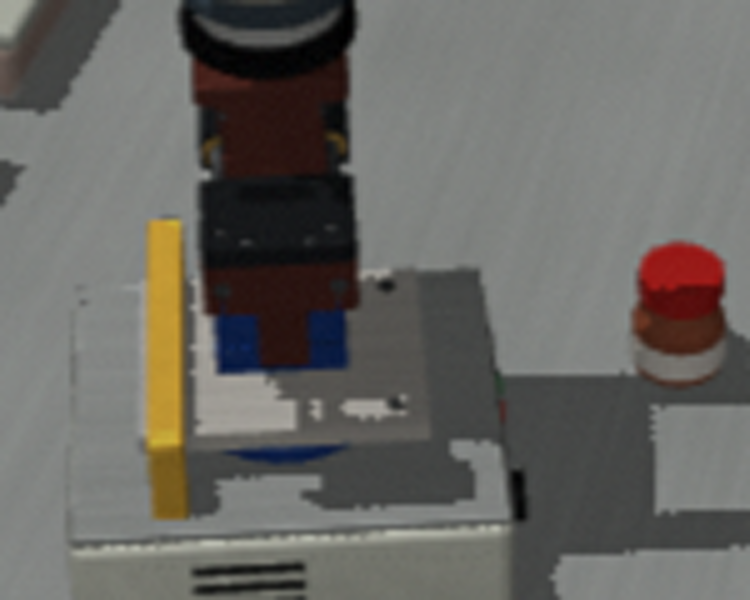

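Call:
carry_out(
  motion=[0.015, 0.0015, 0, 0, 0, 0, 0, 0.015, 0.003, 0, 0, 0, 0, 0, 0.015, 0.0045, 0, 0, 0, 0, 0, 0.015, 0.0045, 0, 0, 0, 0, 0],
)

```text
time_s: 9.2
eef_pos: [538.2, 131.9, 130.1]
ee_rot: [[-0.001, 0.307, -0.952], [-0.0, -0.952, -0.307], [-1.0, 0.0, 0.001]]
ft_force: [0.7, -0.8, -3.9]
finger_gap: 29.8
```

```bash
python3 - <<'E'
from h import *
s=state();print(s["time_s"],s["eef_pos"],s["finger_gap"],s["ft_force"],s["moment"])
E
```

```text
9.2 [538.24678518 131.92179714 130.1402438 ] 29.790355716773625 [ 0.67790778 -0.81864454 -3.89979243] [ 0.0314101   0.01380527 -0.00834854]
```

Call:
carry_out(
  motion=[0.015, 0.0015, 0, 0, 0, 0, 0, 0.015, 0.003, 0, 0, 0, 0, 0, 0.015, 0.0045, 0, 0, 0, 0, 0, 0.015, 0.006, 0, 0, 0, 0, 0, 0.015, 0.0075, 0, 0, 0, 0, 0, 0.015, 0.0075, 0, 0, 0, 0, 0],
)

```text
time_s: 9.95
eef_pos: [538.2, 131.9, 122.8]
ee_rot: [[-0.001, 0.307, -0.952], [-0.0, -0.952, -0.307], [-1.0, 0.0, 0.001]]
ft_force: [-2.0, -1.5, 0.5]
finger_gap: 29.7
```

```bash
python3 - <<'E'
from h import *
s=state();print(s["time_s"],s["eef_pos"],s["finger_gap"],s["ft_force"],s["moment"])
E
```

```text
9.95 [538.24838615 131.91707616 122.76360139] 29.733706797959055 [-1.96594812 -1.48850144  0.47295052] [-0.02289159  0.20974505  0.00121853]
```

Call:
carry_out(
  motion=[0.015, 0.001, 0, 0, 0, 0, 0, 0.015, 0.002, 0, 0, 0, 0, 0, 0.015, 0.003, 0, 0, 0, 0, 0, 0.015, 0.0038, 0, 0, 0, 0, 0, 0.015, 0.0045, 0, 0, 0, 0, 0, 0.015, 0.0045, 0, 0, 0, 0, 0],
)

```text
time_s: 10.7
eef_pos: [538.3, 131.9, 118.3]
ee_rot: [[-0.001, 0.307, -0.952], [-0.0, -0.952, -0.307], [-1.0, 0.0, 0.001]]
ft_force: [-3.2, -0.0, 4.5]
finger_gap: 29.6
```

```bash
python3 - <<'E'
from h import *
s=state();print(s["time_s"],s["eef_pos"],s["finger_gap"],s["ft_force"],s["moment"])
E
```

```text
10.7 [538.25906275 131.91293574 118.29674442] 29.556982884639414 [-3.20465964 -0.04940637  4.53484057] [-0.05621519  0.46125353 -0.05220772]
```

Call:
carry_out(
  motion=[0.015, 0.0004, 0, 0, 0, 0, 0, 0.015, 0.0008, 0, 0, 0, 0, 0, 0.015, 0.0008, 0, 0, 0, 0, 0],
)

```text
time_s: 11.08
eef_pos: [538.3, 131.9, 118.0]
ee_rot: [[-0.001, 0.307, -0.952], [-0.0, -0.952, -0.307], [-1.0, 0.0, 0.001]]
ft_force: [-3.8, -1.0, 9.1]
finger_gap: 29.9
```

```bash
python3 - <<'E'
from h import *
for i in range(1):
    s=state();print(s["time_s"],s["eef_pos"],s["finger_gap"],s["ft_force"],s["moment"])
E
```

```text
11.075 [538.27546558 131.91796627 117.95042077] 29.855107555419423 [-3.77426913 -1.00802279  9.11557001] [-0.14782097  0.6737455  -0.01886036]
```

Call:
carry_out(
  motion=[0.015, 0.0006, 0, 0, 0, 0, 0, 0.015, 0.001, 0, 0, 0, 0, 0, 0.015, 0.001, 0, 0, 0, 0, 0, 0.015, 0.001, 0, 0, 0, 0, 0],
)

```text
time_s: 11.58
eef_pos: [538.3, 131.9, 117.9]
ee_rot: [[-0.001, 0.307, -0.952], [-0.0, -0.952, -0.307], [-1.0, 0.0, 0.001]]
ft_force: [-5.8, -1.6, 14.3]
finger_gap: 29.3
```

```bash
python3 - <<'E'
from h import *
im=snapshot("side");cv2.imwrite("pics/s8.png",cv2.resize(im[200:320,230:380],None,fx=5,fy=5,interpolation=cv2.INTER_CUBIC));cv2.imwrite("pics/s8f.png",im)
s=state();print(s["time_s"],s["eef_pos"],s["ee_rot"],s["finger_gap"],s["ft_force"],s["moment"])
E
```

```text
11.625 [538.31029472 131.94569413 117.92571528] [[-5.05422170e-04  3.07135148e-01 -9.51665774e-01]
 [-2.63806842e-04 -9.51665903e-01 -3.07135050e-01]
 [-9.99999837e-01  9.58230790e-05  5.62017400e-04]] 30.018838924125728 [-6.36789109 -1.21853996 13.9898244 ] [-0.25458867  1.0713994  -0.00476155]
```

View pics/s8.png

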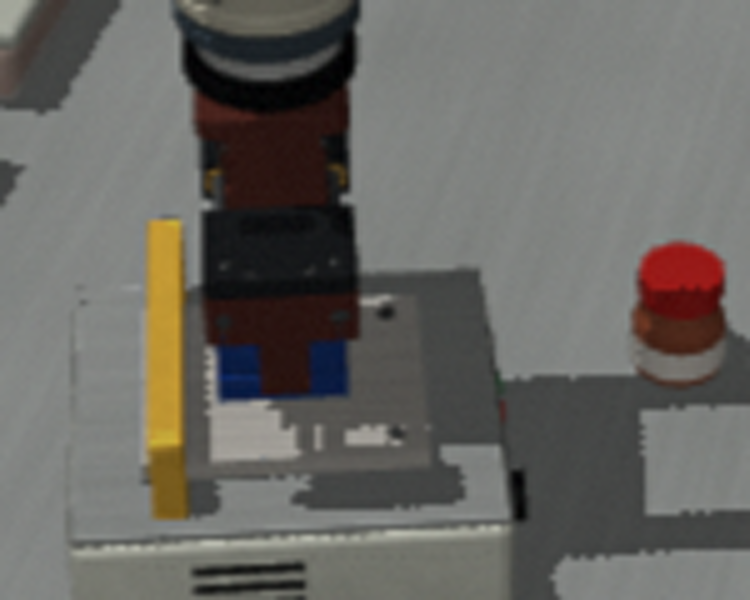

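View pics/s8f.png

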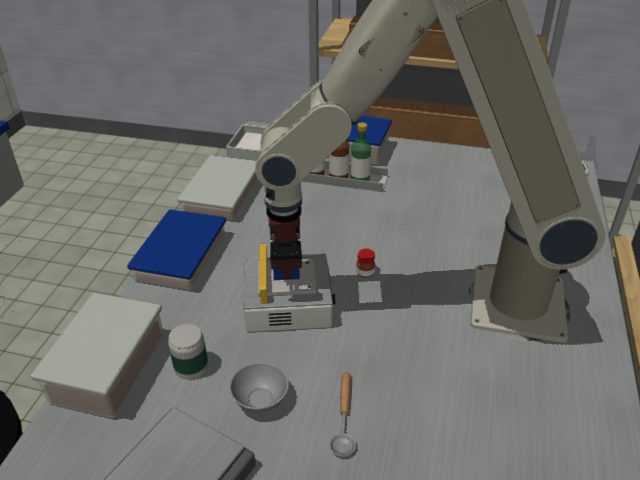

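```bash
python3 - <<'E'
from plant import *
print(close_job()); s=state();print(s["time_s"],s["eef_pos"],s["ft_force"])
E
```

```text
the job is handed in; nothing more can be done
None
the job is handed in; nothing more can be done
```

I gripped the cover by its blue handle and slid it square with the mill under the keeper bar. It dropped over the pin, and I pressed it down and handed the job in at about 11.6 s, still gripping and pressing.

- **Pressed fully down:** The tool stopped at 117.9 mm, which puts the cover's underside at about 82 mm, the ring's bottom of travel. The upward wrist force rose from 9 to 14 N with no further drop. Counting the cover's weight of about 3.6 N, the push on the ring is about 17 N, against the 9 N it needs.
- **Fit:** The socket met the pin on the first lowering, with no resistance until the ring.
- **Picture:** The last side view shows the plate flat on the mill under the keeper. The jar, tin, bowl and spoon look where they were. The arm partly hides the bottles, but the parts that show have not moved.
- **Caveats:** A side force of about 6 N showed while pressing, well below the limits. I could not see the ring or pin under the cover, so seating is judged from height and force, and I could not read the ring's travel directly. In one side view the cover's angle measured 0.287 rad against about 0.31 for the mill. I put that down to measurement error and kept the tool at 0.312.

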